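# Fold the jam carton shut and ready the tape dispenser over its seam

## Task

Close the packed carton for posting: fold the plain flap down flat first, then the blue-edged flap down flat over it. Then draw the tape dispenser up out of its stand and hold it ready to tape: nose a few centimetres above the middle of the seam, touching neither carton nor stand, the dispenser leaning about halfway between upright and level, in line with the seam, its handle end back towards the robot. Finish still gripping it there, and leave the canister, bowl, spoon and scraper where they are.

Things in the scene. Friction and masses are not known exactly. Their poses are not given: they have to be found in the camera images.
- carton: brown cardboard carton packed with jars, heavy, does not move; 180 mm (its x, along the seam) x 150 mm (its y) x 110 mm high; origin at the centre of its underside, z up; its x axis points roughly away from the robot. The short end flaps are already folded in; two long flaps (176 x 80 x 4 mm) are hinged along its long sides and stand open
- flap_plain (a joint): plain flap, hinged along the carton's -y side (carton y = -75, height 110 mm), rad: 0 = folded flat shut, 1.57 = straight up, more = leaning outward, stop at 2.3. Creased hinge that stays where left (0.03 Nm friction, no spring). Closed: free edge at carton y = +5 mm, top face at height 114 mm
- flap_blue (a joint): angle of the blue-edged flap (24 mm blue band along its free edge), hinged on the carton's +y side along its x axis at carton y = +75 mm, height 114 mm; same sense, size and stiffness as the plain flap; closed, it overlaps the plain flap, its free edge at carton y = -5 mm, top face at 118 mm
- flap_plain_edge (a point): middle of the plain flap's free edge, 80 mm from its hinge
- flap_blue_edge (a point): middle of the blue-edged flap's free edge, 80 mm from its hinge
- seam (a point): middle of the seam once both flaps are shut, at carton x = 0, y = -5, z = 118 mm (fixed to the carton, axes as the carton's); the seam runs along the carton's x axis
- stand: grey plastic stand on a black 130 x 100 x 4 mm foot, fixed to the island; an open-topped pocket 80 (x) x 47 (y) x 76 mm high outside, 5 mm walls and floor; origin at the centre of its underside
- dispenser: red hand-held tape dispenser, 0.2 kg, 180 mm long, upright in the stand, handle up; origin at its nose end (lower end), z from nose to handle. Black nose 36 (x) x 26 (y) x 14 mm; amber roll, 64 mm diameter (axis y), centred at z = 46, 30 mm thick over the side plates; red handle with dark grip 28 (x) x 22 (y) mm, z = 80 to 180 mm. Alike when turned half round its z
- nose (a point): centre of the dispenser's nose end (same as its origin)
- handle_end (a point): top end of the handle, 180 mm from the nose along the dispenser's z axis
- canister: bystander: round steel canister with toggle clasp, 92 mm diameter, 128 mm high, origin under its centre
- bowl: bystander: blue ceramic bowl, 150 mm across, 65 mm high, origin under its centre
- spoon: bystander: wooden spoon lying flat, 250 mm long
- scraper: bystander: green plastic dough scraper lying flat, 90 x 130 x 12 mm
There are look-alikes about, which are no part of the job. Several things have the shape of the carton; the one meant has the colours described above. Of the things that look like the dispenser, the larger one is meant.

How it is judged:
On the way, in this order (a step that is already met when the one before it is completed fails the run):
1. the plain flap is down flat while the blue-edged flap is still open and the dispenser is in its stand (value of joint flap_plain below 0.12 rad and value of joint flap_blue above 0.5 rad and z of nose in the frame of stand below 0.03 m), for 0.2 s.
2. both flaps are down flat and the dispenser is still in its stand (value of joint each of flap_plain, flap_blue below 0.12 rad and z of nose in the frame of stand below 0.03 m), for 0.2 s.
3. the dispenser is out of its stand, in the gripper (z of nose in the frame of stand above 0.085 m and contact force between dispenser and the fingers above 1 N), for 0.1 s.
At the end, for the whole second after the job is handed in: Flaps within 0.12 rad of flat; dispenser still, gripped, off carton and stand; nose within 50 mm along, 25 mm across and 15-100 mm above the seam's middle; tilted 30-60 deg from upright; handle end 30 mm or more robotward of the seam's middle, within 45 mm of the seam line (value of joint each of flap_plain, flap_blue below 0.12 rad and x of nose in the frame of seam between -0.05 and 0.05 m and y of nose in the frame of seam between -0.025 and 0.025 m and z of nose in the frame of seam between 0.015 and 0.1 m and angle between dispenser's own z axis and vertical between 0.52 and 1.05 rad and x of handle_end in the frame of seam below -0.03 m and y of handle_end in the frame of seam between -0.045 and 0.045 m and contact force between dispenser and the fingers above 1 N and contact force between dispenser and carton below 0.2 N and contact force between dispenser and stand below 0.2 N and linear speed of dispenser below 0.05 m/s); the arm keeps its last pose, push and grip.
It fails at once if the canister is moved more than 40 mm (distance of canister from where it was at the start of the episode above 0.04 m).
It fails at once if the bowl is moved more than 40 mm (distance of bowl from where it was at the start of the episode above 0.04 m).
It fails at once if the spoon is moved more than 40 mm (distance of spoon from where it was at the start of the episode above 0.04 m).
It fails at once if the scraper is moved more than 40 mm (distance of scraper from where it was at the start of the episode above 0.04 m).
It also fails if it takes over 61 s, if anything falls off the work surface, if the arm or the gripper's body presses on something with over 40 N, if the wrist force passes 120 N, or if a joint passes its speed limit or range.

## Robot

A 6-joint arm with a two-finger parallel gripper is mounted at the origin on the work surface. World frame = base frame: x ahead of the robot, y to its left, z up, the work surface at z = 0. Lengths are in m, angles in rad, forces in N, time in s.
With the tool pointing down it reaches from about 0.3 to 0.85 m from the base axis. Payload 5.4 kg.
Tool frame: the origin (TCP) lies midway between the tips of the shut fingers; the grasp point (between the pads) lies 19 mm behind it (r.grasp_offset is the distance from the TCP to the grasp point, in m); x points along the fingers, y is the direction in which the jaws open and shut, and the axes are right-handed (so a half turn about x gives the same grasp; the last joint's range is limited). The gripper opens to 85 mm and grips with 20 to 120 N. Pads are 22 mm wide; open, the fingers measure 114 mm over their backs; the gripper's body (76 mm by 85 mm) begins 54 mm behind the grasp point. The pads swing forward as they close: fully open they stand 13 mm farther back than shut.
Start: joints at [1.022, 0.158, 1.597, -0, 1.386, -0.21], TCP at [0.191, 0.542, 0.231] pointing down, gripper open.
Joint ranges: [-2.91, 2.91], [-0.94, 2.29], [0.18, 2.7], [-1.29, 4.43], [0.17, 2.64], [-3, 3]. Speed limits (rad/s): [2.57, 2.57, 3.14, 3.14, 3.14, 3.14].

## Interface

Orientations are given as [roll, pitch, yaw] about the fixed x, y, z axes, in that order (R = Rz(yaw) Ry(pitch) Rx(roll)).
In Python, from bench import r gives the robot as it stands.
- The arm moves only by the tool play_rows, never from a script. Its argument "motion" is a list of rows, each an object with "dp": the shift along the tool's x, y, z in mm, a list of three; "spin": the turn about the tool's x in rad; "grip": the finger opening in mm, from 0 to 85.4. A call has 1 to 8 rows; each row is the pose to reach, as a shift and turn from the pose commanded when the call began, along the tool's axes at that moment; what a row does not reach only later rows make up. A row lasts 1/10 s, in which the tool goes at most 50 mm and 8.59 degrees, less where a joint would pass 70% of its speed; a pose out of reach is approached as far as the arm can. A call with a gripper value outside its range is refused whole. The fingers move at their own pace and stop on an object; "squeeze" is the grip in N (left out, the last holds). Time passes only in rows, so rows that repeat a pose let the fingers close. It gives the time, the measured TCP pose, the force and the opening at its end, in the units of the state.
- r.get_state(): the state, without advancing time (a new reading comes with each control period).
- r.get_image(name): name is "scene" or "side" or "wrist"; returns (picture, depth): 480x640x3 uint8, red, green, blue; 480x640 float32, m along the optical axis (not along the pixel's ray), 0 where there is no reading.
- r.calibration(name): a dict with "fx", "fy", "cx", "cy" (pixels), "origin" and "orientation" of the camera in the world. Camera axes: x right, y down, z forward; pixel columns grow to the right and rows downward; lengths in m; the calibration is good to about 2 mm. A picture is of the moment at which its call begins: read the wrist's pose just before it. calibration takes no time and is no camera call; for the wrist camera it gives the pose at the moment of the call.
- r.finish_job(): hands the job in, once; it reports no verdict.
The state is a dict: "time": time; "joints": joint angles; "dq": joint speeds; "joint_efforts": joint torques, N m; "eef_pos": TCP position; "tool_rot": TCP orientation; "contact_force": force on the tool from outside, world axes, zero at the start; "ft_torque": the same for the moment, N m; "gripper_width": opening from 0.0 (shut) to 1.0 (fully open).
Only numpy, scipy, OpenCV 4.12 (cv2) and the standard library are available. Lean on these libraries where they do the work, as an engineer would, in place of code of your own. Each camera call takes 0.05 s, during which the arm holds its last target. There are 200 camera calls.

## Working session

There is one attempt and no reset: what is moved stays moved. The work goes in short steps, Python scripts to look and compute and a tool call to move; the robot and the scene stay as the last step left them, time stands still between calls to the robot, and variables do not carry over. Pictures are saved under pics/ and viewed, about 8 in all and at most 12, crops included, and the job is handed in when it is done.

Besides the shell and the picture viewer there is one more tool, called after "Emit:" as a command line: name --argument value ..., lists and objects as JSON in quotes. play_rows: Moves the arm, as the interface text tells. Its arguments: {"type":"object","properties":{"motion":{"type":"array"},"squeeze":{"type":"number"}},"required":["motion"]}

```bash
mkdir -p pics; ls; python3 - <<'E'
from bench import r
import cv2, numpy as np
for n in ("scene","side"):
    im,d=r.get_image(n); c=r.calibration(n)
    cv2.imwrite(f"pics/{n}0.png",im[:,:,::-1]); np.save(f"pics/{n}0.npy",d)
    print(n,c)
print(r.get_state())
E
```

```text
pics
scene {'fx': 462.02614912868023, 'fy': 462.02614912868023, 'cx': 314.16457701231377, 'cy': 239.22045319564205, 'origin': array([ 1.24915796, -0.2387553 ,  0.86295668]), 'orientation': array([-2.35594350e+00,  1.86753138e-03,  1.22365577e+00])}
side {'fx': 476.62540985370833, 'fy': 476.62540985370833, 'cx': 318.49518568139183, 'cy': 238.5266558964233, 'origin': array([0.52120561, 0.93171108, 0.8387366 ]), 'orientation': array([-2.20837047e+00,  2.93540476e-03, -3.07778995e+00])}
{'time': 0.1, 'joints': array([ 1.02185780e+00,  1.58973775e-01,  1.59812202e+00, -3.16926513e-05,
        1.38621133e+00, -2.10115634e-01]), 'dq': array([ 0.00037758, -0.00133967, -0.00365532, -0.00134922,  0.00033218,
       -0.00181139]), 'joint_efforts': array([-4.82372525e-05, -3.96993506e+01, -3.32335711e+01, -2.47141643e-04,
        4.20211829e-03,  2.50449483e-05]), 'eef_pos': array([0.19086038, 0.54181525, 0.23041438]), 'tool_rot': array([-1.76274841,  1.56908157, -2.10156546]), 'contact_force': array([-0.49870943,  0.04121564, -0.86256677]), 'ft_torque': array([-0.03504499,  0.01112112, -0.00975583]), 'gripper_width': 0.996278684832648}
```

View pics/scene0.png

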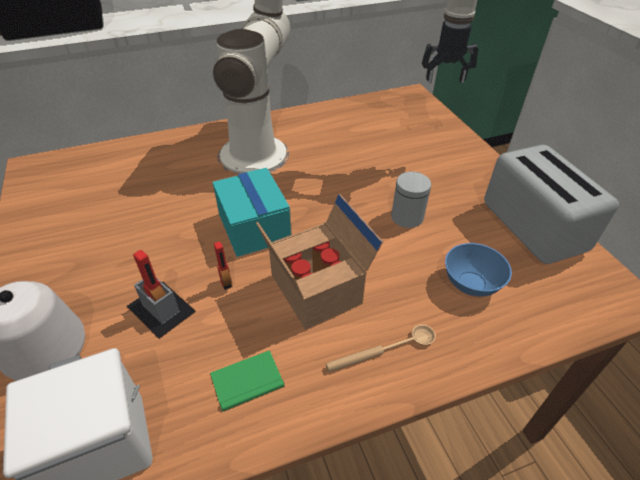

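View pics/side0.png

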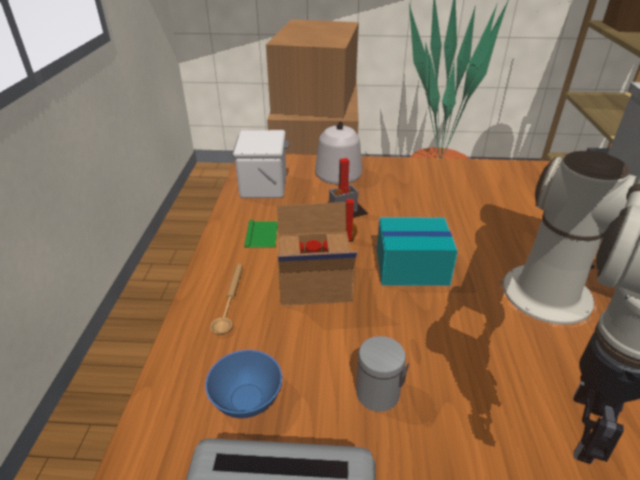

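The carton (brown, blue-edged flap) is at scene (320,270) and side (315,260). The stand with the large dispenser is at scene (155,290), and a small look-alike is at scene (222,265). The teal carton at (252,210) is a decoy. Next I measure from depth.

```bash
cat > h.py <<'E'
import numpy as np, cv2
from scipy.spatial.transform import Rotation as R
def cloud(d,c):
    v,u=np.mgrid[0:480,0:640]
    p=np.stack([(u-c['cx'])/c['fx']*d,(v-c['cy'])/c['fy']*d,d],-1)
    return p@R.from_euler('xyz',c['orientation']).as_matrix().T+c['origin']
E
python3 - <<'E'
from h import *; from bench import r
P=[];C=[]
for n in("scene","side"):
    d=np.load(f"pics/{n}0.npy");p=cloud(d,r.calibration(n));im=cv2.imread(f"pics/{n}0.png")
    m=(d>0)&(p[...,2]>-.02)&(p[...,2]<.35); P.append(p[m]);C.append(im[m]); np.save(f"pics/{n}p.npy",p)
    t=m&(abs(p[...,2])<.01); print(n,'table z',np.median(p[t][:,2]))
P=np.vstack(P);C=np.vstack(C)
o=np.argsort(P[:,2]);P=P[o];C=C[o]
s=625  # px/m ; x 0.1..0.95 -> rows up, y .45..-.6 -> cols
img=np.zeros((560,700,3),np.uint8)
rr=((0.98-P[:,0])*s).astype(int);cc=((0.55-P[:,1])*s).astype(int)
k=(rr>0)&(rr<558)&(cc>0)&(cc<698)
for a in(0,1):
  for b in(0,1): img[rr[k]+a,cc[k]+b]=C[k]
for x in np.arange(.1,.98,.1): cv2.putText(img,f"{x:.1f}",(0,int((.98-x)*s)),0,.4,(0,255,255));cv2.line(img,(0,int((.98-x)*s)),(12,int((.98-x)*s)),(0,255,255))
for y in np.arange(-.5,.55,.1): cv2.putText(img,f"{y:.1f}",(int((.55-y)*s),555),0,.4,(0,255,255));cv2.line(img,(int((.55-y)*s),530),(int((.55-y)*s),542),(0,255,255))
cv2.imwrite("pics/top.png",img)
hsv=cv2.cvtColor(C[None],cv2.COLOR_BGR2HSV)[0].astype(int)
red=((hsv[:,0]<6)|(hsv[:,0]>174))&(hsv[:,1]>150)&(hsv[:,2]>60)&(P[:,2]>.02)
from scipy.cluster.hierarchy import fcluster,linkage
Q=P[red];l=fcluster(linkage(Q,'single'),.025,'distance')
for i in set(l):
    q=Q[l==i]
    if len(q)>25: print(len(q),q.min(0).round(3),q.max(0).round(3),np.median(q,0).round(3))
E
```

```text
scene table z -0.00042005729553573623
side table z -0.00020629920972314864
596 [ 0.559 -0.063  0.071] [ 0.633 -0.013  0.107] [ 0.597 -0.037  0.1  ]
358 [0.55  0.009 0.079] [0.622 0.056 0.106] [0.586 0.032 0.1  ]
422 [ 0.498 -0.209  0.022] [ 0.523 -0.18   0.14 ] [ 0.512 -0.192  0.102]
675 [ 0.513 -0.374  0.057] [ 0.548 -0.331  0.187] [ 0.536 -0.348  0.142]
```

View pics/top.png

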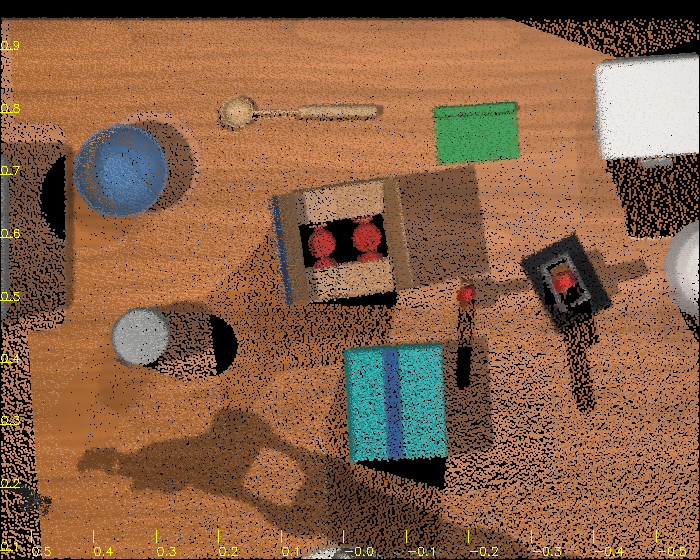

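The top view shows the carton centred near (0.59, 0.0), slightly yawed, the stand at about (0.535, -0.35), and the small decoy at (0.51, -0.19). Now I fit these precisely.

```bash
python3 - <<'E'
from h import *
P=[];C=[]
for n in("scene","side"):
    p=np.load(f"pics/{n}p.npy");im=cv2.imread(f"pics/{n}0.png");P.append(p.reshape(-1,3));C.append(im.reshape(-1,3))
P=np.vstack(P);C=np.vstack(C);hsv=cv2.cvtColor(C[None],cv2.COLOR_BGR2HSV)[0].astype(int)
def rect(m,t):
    (c,s,a)=cv2.minAreaRect(P[m][:,:2].astype(np.float32)); print(t,m.sum(),np.round(c,4),np.round(s,4),round(a,1))
box=(P[:,0]>.45)&(P[:,0]<.75)&(P[:,1]>-.17)&(P[:,1]<.14)
red=((hsv[:,0]<6)|(hsv[:,0]>174))&(hsv[:,1]>150)
rect(box&(P[:,2]>.03)&(P[:,2]<.108),'carton body')
rect(box&(P[:,2]>.03)&(P[:,2]<.09)&~red,'carton low')
for t,m in(('blue',box&(P[:,2]>.122)&(P[:,1]>.05)),('plain',box&(P[:,2]>.118)&(P[:,1]<-.03))):
    q=P[m];c=q.mean(0);u,s,v=np.linalg.svd(q-c,full_matrices=False)
    n=v[2]*np.sign(v[2][1]); print(t,m.sum(),'c',c.round(4),'n',n.round(3),'rms',(s[2]/len(q)**.5).round(4),'min',q.min(0).round(3),'max',q.max(0).round(3),'horiz dir yaw',np.degrees(np.arctan2(-n[0],n[1])).round(2),'tilt',np.degrees(np.arcsin(n[2])).round(1))
st=(P[:,0]>.43)&(P[:,0]<.66)&(P[:,1]>-.45)&(P[:,1]<-.27)
rect(st&(hsv[:,2]<60)&(P[:,2]>.001)&(P[:,2]<.012),'foot')
rect(st&(P[:,2]>.06)&(P[:,2]<.079)&(hsv[:,1]<60),'pocket rim')
rect(st&(P[:,2]>.16),'handle top'); 
for a,b in((.1,.13),(.13,.16),(.16,.175),(.176,.2)):
    q=P[st&(P[:,2]>a)&(P[:,2]<b)];print(a,len(q),q.min(0).round(3),q.max(0).round(3),((q.min(0)+q.max(0))/2).round(4))
E
```

```text
carton body 7348 [0.5962 0.    ] [0.1844 0.1596] 8.1
carton low 3399 [0.5961 0.0015] [0.1842 0.1568] 8.2
blue 2977 c [0.5853 0.095  0.1572] n [-0.129  0.907 -0.401] rms 0.0023 min [0.492 0.066 0.122] max [0.673 0.124 0.191] horiz dir yaw 8.09 tilt -23.6
plain 2168 c [ 0.6097 -0.0856  0.1558] n [-0.136  0.959  0.249] rms 0.0025 min [ 0.519 -0.109  0.118] max [ 0.697 -0.061  0.19 ] horiz dir yaw 8.1 tilt 14.4
foot 937 [ 0.5314 -0.3542] [0.1289 0.0984] 26.9
pocket rim 505 [ 0.5299 -0.3517] [0.0827 0.0527] 26.8
handle top 310 [ 0.5303 -0.351 ] [0.0319 0.0283] 30.5
0.1 212 [ 0.514 -0.367  0.1  ] [ 0.548 -0.336  0.13 ] [ 0.531  -0.3515  0.1149]
0.13 226 [ 0.515 -0.367  0.13 ] [ 0.548 -0.335  0.16 ] [ 0.5319 -0.3511  0.1451]
0.16 119 [ 0.514 -0.367  0.16 ] [ 0.548 -0.336  0.175] [ 0.5307 -0.3515  0.1675]
0.176 182 [ 0.514 -0.367  0.176] [ 0.547 -0.338  0.187] [ 0.5303 -0.3527  0.1818]
```

```bash
cat >> h.py <<'E'
C0=np.array([.596,.0005,0]);CY=np.radians(8.1)
S0=np.array([.5305,-.352,0]);SY=np.radians(26.9)
def loc(o,yaw,p): return o+R.from_euler('z',yaw).apply(p)
def go(st,*targets,yaw=None):
    "targets world TCP; prints dp mm in present tool axes, spin to tool-y heading yaw (deg, mod 180)"
    T=R.from_euler('xyz',st['tool_rot']); M=T.as_matrix()
    ty=np.degrees(np.arctan2(M[1,1],M[0,1]))
    print('pos',st['eef_pos'].round(4),'xdir',M[:,0].round(3),'ty',ty.round(1),'j',st['joints'].round(2),'F',st['contact_force'].round(1),'w',round(st['gripper_width']*85.4,1),'t',round(st['time'],2))
    if yaw is not None: print('spin',np.radians((-(yaw-ty)+90)%180-90).round(3))
    for t in targets: print('dp',((np.array(t)-st['eef_pos'])@M*1000).round(1))
E
python3 - <<'E'
from h import *; from bench import r
s=r.get_state()
a=lambda y,z:loc(C0,CY,[0,y,z])
go(s,a(-.15,.26),a(-.15,.15),a(-.01,.15),a(-.01,.115),yaw=98)
E
```

```text
pos [0.1909 0.5418 0.2304] xdir [-0.001 -0.001 -1.   ] ty 70.6 j [ 1.02  0.16  1.6  -0.    1.39 -0.21] F [-0.5  0.  -0.9] w 85.1 t 0.1
spin -0.478
dp [ -28.9 -509.   631.3]
dp [  81.1 -508.8  631.3]
dp [  80.9 -384.6  566.7]
dp [ 115.9 -384.6  566.7]
```

Emit:
play_rows --motion '[{"dp": [-30,-30,40],"spin": 0.1,"grip": 0},{"dp": [-30,-60,80],"spin": 0.24,"grip": 0},{"dp": [-30,-90,115],"spin": 0.38,"grip": 0},{"dp": [-30,-120,150],"spin": 0.52,"grip": 0},{"dp": [-30,-150,185],"spin": 0.66,"grip": 0},{"dp": [-30,-180,220],"spin": 0.8,"grip": 0},{"dp": [-30,-210,255],"spin": 0.95,"grip": 0},{"dp": [-30,-240,290],"spin": 1.09,"grip": 0}]'

```text
time: 0.9
eef_pos: [0.3852, 0.2178, 0.261]
tool_rot: [-1.883, 1.571, 2.966]
contact_force: [0.9, 0.2, -0.2]
gripper_width: -0.001
```

```bash
python3 - <<'E'
from h import *; from bench import r
s=r.get_state()
a=lambda y,z:loc(C0,CY,[0,y,z])
go(s,a(-.15,.26),a(-.15,.15),a(-.01,.15),a(-.01,.115),yaw=8)
E
```

```text
pos [0.3852 0.2178 0.261 ] xdir [-0.  0. -1.] ty 7.8 j [ 0.24 -0.22  1.91  0.    1.45  0.1 ] F [ 0.9  0.2 -0.2] w -0.0 t 0.9
spin -0.004
dp [  1.  180.2 393.9]
dp [111.  180.2 393.9]
dp [111.  179.5 253.9]
dp [146.  179.5 253.9]
```

Emit:
play_rows --motion '[{"dp": [0,20,40],"grip": 0},{"dp": [0,40,85],"grip": 0},{"dp": [0,60,130],"grip": 0},{"dp": [0,80,175],"grip": 0},{"dp": [0,100,220],"grip": 0},{"dp": [0,120,265],"grip": 0},{"dp": [0,140,310],"grip": 0},{"dp": [0,160,352],"grip": 0}]'

```text
invalid input at $.motion[0]: expected keys dp, spin, grip
```

Emit:
play_rows --motion '[{"dp": [0,20,42],"grip": 0},{"dp": [20,20,42],"grip": 0},{"dp": [60,20,42],"grip": 0},{"dp": [100,20,42],"grip": 0},{"dp": [110,20,42],"grip": 0},{"dp": [110,20,42],"grip": 0}]'

```text
invalid input at $.motion[0]: expected keys dp, spin, grip
```

```bash
python3 - <<'E'
from h import *; from bench import r
s=r.get_state()
a=lambda y,z:loc(C0,CY,[0,y,z])
go(s,a(-.15,.15),a(-.01,.15),a(-.01,.115),yaw=8)
E
```

```text
pos [0.3852 0.2178 0.261 ] xdir [-0.  0. -1.] ty 7.8 j [ 0.24 -0.22  1.91  0.    1.45  0.1 ] F [ 0.9  0.2 -0.2] w -0.0 t 0.9
spin -0.004
dp [111.  180.2 393.9]
dp [111.  179.5 253.9]
dp [146.  179.5 253.9]
```

Emit:
play_rows --motion '[{"dp": [0,20,40],"spin": 0,"grip": 0},{"dp": [0,40,85],"spin": 0,"grip": 0},{"dp": [0,60,130],"spin": 0,"grip": 0},{"dp": [0,80,175],"spin": 0,"grip": 0},{"dp": [0,100,220],"spin": 0,"grip": 0},{"dp": [0,120,265],"spin": 0,"grip": 0},{"dp": [0,140,310],"spin": 0,"grip": 0},{"dp": [0,160,352],"spin": 0,"grip": 0}]'

```text
time: 1.7
eef_pos: [0.5936, -0.1084, 0.2607]
tool_rot: [-2.083, 1.57, 2.77]
contact_force: [0.3, 0.3, 0.1]
gripper_width: 0.005
```

Emit:
play_rows --motion '[{"dp": [0,20,42],"spin": 0,"grip": 0},{"dp": [20,20,42],"spin": 0,"grip": 0},{"dp": [60,20,42],"spin": 0,"grip": 0},{"dp": [100,20,42],"spin": 0,"grip": 0},{"dp": [110,20,42],"spin": 0,"grip": 0},{"dp": [110,20,42],"spin": 0,"grip": 0}]'

```text
time: 2.3
eef_pos: [0.6174, -0.1443, 0.1491]
tool_rot: [-2.137, 1.566, 2.718]
contact_force: [-0.5, 0.0, 0.4]
gripper_width: 0.0
```

```bash
python3 - <<'E'
from h import *; from bench import r
s=r.get_state()
a=lambda y,z:loc(C0,CY,[0,y,z])
go(s,a(-.15,.15),a(-.01,.15),a(-.01,.115),yaw=8)
E
```

```text
pos [ 0.6174 -0.1443  0.1491] xdir [-0.004  0.002 -1.   ] ty 8.1 j [-0.42  0.38  1.5   0.    1.27 -0.56] F [-0.5  0.   0.4] w 0.0 t 2.3
spin 0.002
dp [-0.9 -0.7  3.6]
dp [  -0.5   -0.6 -136.4]
dp [  34.5   -0.5 -136.3]
```

Emit:
play_rows --motion '[{"dp": [0,0,-20],"spin": 0,"grip": 0},{"dp": [0,0,-40],"spin": 0,"grip": 0},{"dp": [0,0,-60],"spin": 0,"grip": 0},{"dp": [0,0,-80],"spin": 0,"grip": 0},{"dp": [0,0,-100],"spin": 0,"grip": 0},{"dp": [0,0,-118],"spin": 0,"grip": 0},{"dp": [0,0,-134],"spin": 0,"grip": 0},{"dp": [0,0,-134],"spin": 0,"grip": 0}]'

```text
time: 3.1
eef_pos: [0.5994, -0.0097, 0.1514]
tool_rot: [-2.919, 1.57, 1.938]
contact_force: [-0.8, -0.2, 0.4]
gripper_width: 0.0
```

Emit:
play_rows --motion '[{"dp": [10,0,0],"spin": 0,"grip": 0},{"dp": [20,0,0],"spin": 0,"grip": 0},{"dp": [28,0,0],"spin": 0,"grip": 0},{"dp": [33,0,0],"spin": 0,"grip": 0},{"dp": [34,0,0],"spin": 0,"grip": 0},{"dp": [34,0,0],"spin": 0,"grip": 0},{"dp": [34,0,0],"spin": 0,"grip": 0}]'

```text
time: 3.8
eef_pos: [0.6001, -0.0126, 0.1176]
tool_rot: [1.129, 1.57, -0.3]
contact_force: [-0.7, 1.1, 0.6]
gripper_width: -0.005
```

```bash
python3 - <<'E'
from h import *; from bench import r
s=r.get_state()
a=lambda y,z:loc(C0,CY,[0,y,z])
go(s,a(-.01,.115),a(-.01,.26),a(.17,.26),a(.17,.152),yaw=8)
E
```

```text
pos [ 0.6001 -0.0126  0.1176] xdir [ 0.001 -0.    -1.   ] ty 8.1 j [-0.22  0.33  1.63 -0.    1.18 -0.36] F [-0.7  1.1  0.6] w -0.4 t 3.8
spin 0.002
dp [ 2.6 -2.3 -3.5]
dp [-142.4   -2.2   -3.5]
dp [-142.4   -2.1 -183.5]
dp [ -34.4   -2.2 -183.5]
```

Emit:
play_rows --motion '[{"dp": [2,0,0],"spin": 0,"grip": 0},{"dp": [4,0,0],"spin": 0,"grip": 0},{"dp": [4,0,0],"spin": 0,"grip": 0},{"dp": [4,0,0],"spin": 0,"grip": 0},{"dp": [-40,0,0],"spin": 0,"grip": 0},{"dp": [-90,0,0],"spin": 0,"grip": 0},{"dp": [-140,0,0],"spin": 0,"grip": 0},{"dp": [-140,0,0],"spin": 0,"grip": 0}]'

```text
time: 4.6
eef_pos: [0.6039, -0.0131, 0.2665]
tool_rot: [1.21, 1.555, -0.219]
contact_force: [0.5, 0.3, 1.8]
gripper_width: -0.003
```

Emit:
play_rows --motion '[{"dp": [0,0,-40],"spin": 0,"grip": 0},{"dp": [0,0,-85],"spin": 0,"grip": 0},{"dp": [0,0,-130],"spin": 0,"grip": 0},{"dp": [0,0,-170],"spin": 0,"grip": 0},{"dp": [0,0,-184],"spin": 0,"grip": 0},{"dp": [0,0,-184],"spin": 0,"grip": 0}]'

```text
time: 5.2
eef_pos: [0.5733, 0.1713, 0.2568]
tool_rot: [-1.484, 1.57, -2.91]
contact_force: [0.5, -0.9, -0.8]
gripper_width: 0.001
```

```bash
python3 - <<'E'
from h import *; from bench import r
s=r.get_state()
a=lambda y,z:loc(C0,CY,[0,y,z])
go(s,a(.17,.152),a(.01,.152),a(.01,.118),yaw=8)
im,d=r.get_image("scene");cv2.imwrite("pics/s1.png",im[:,:,::-1]);p=cloud(d,r.calibration("scene")).reshape(-1,3)
q=R.from_euler('z',-CY).apply(p-C0)
for y in range(-75,15,10):
    m=(abs(q[:,0])<.08)&(abs(q[:,1]-y/1000)<.005)&(q[:,2]>.05)&(q[:,2]<.2); print(y,m.sum(),np.median(q[m][:,2]).round(4))
m=(abs(q[:,0])<.09)&(q[:,1]>.06)&(q[:,1]<.13)&(q[:,2]>.125)&(q[:,2]<.2); print('blue',q[m].min(0).round(3),q[m].max(0).round(3))
E
```

```text
pos [0.5733 0.1713 0.2568] xdir [-0.001 -0.    -1.   ] ty 8.3 j [ 0.09  0.2   1.5  -0.    1.44 -0.06] F [ 0.5 -0.9 -0.8] w 0.1 t 5.2
spin 0.005
dp [104.8  -1.5   2.3]
dp [104.8  -2.1 162.3]
dp [138.8  -2.1 162.3]
-75 671 0.0915
-65 261 0.1136
-55 246 0.1136
-45 252 0.1135
-35 246 0.1137
-25 245 0.1136
-15 244 0.1134
-5 242 0.1136
5 142 0.113
blue [-0.09   0.076  0.125] [0.09  0.111 0.189]
```

Depth shows the plain flap flat at 113.6 mm and the blue flap still open. Now the blue flap.

Emit:
play_rows --motion '[{"dp": [45,0,0],"spin": 0,"grip": 0},{"dp": [90,0,0],"spin": 0,"grip": 0},{"dp": [104,0,0],"spin": 0,"grip": 0},{"dp": [104,0,0],"spin": 0,"grip": 0},{"dp": [104,0,20],"spin": 0,"grip": 0},{"dp": [104,0,40],"spin": 0,"grip": 0},{"dp": [104,0,60],"spin": 0,"grip": 0},{"dp": [104,0,80],"spin": 0,"grip": 0}]'

```text
time: 6.05
eef_pos: [0.5875, 0.0892, 0.1571]
tool_rot: [1.404, 1.565, -0.025]
contact_force: [-0.4, 1.3, 0.3]
gripper_width: -0.001
```

Emit:
play_rows --motion '[{"dp": [0,0,20],"spin": 0,"grip": 0},{"dp": [0,0,40],"spin": 0,"grip": 0},{"dp": [0,0,60],"spin": 0,"grip": 0},{"dp": [0,0,80],"spin": 0,"grip": 0},{"dp": [10,0,82],"spin": 0,"grip": 0},{"dp": [20,0,82],"spin": 0,"grip": 0},{"dp": [28,0,82],"spin": 0,"grip": 0},{"dp": [32,0,82],"spin": 0,"grip": 0}]'

```text
time: 6.85
eef_pos: [0.5959, 0.0103, 0.12]
tool_rot: [-1.994, 1.569, 2.861]
contact_force: [-0.5, -0.5, -0.5]
gripper_width: -0.002
```

Emit:
play_rows --motion '[{"dp": [2,0,0],"spin": 0,"grip": 0},{"dp": [4,0,0],"spin": 0,"grip": 0},{"dp": [5,0,0],"spin": 0,"grip": 0},{"dp": [5,0,0],"spin": 0,"grip": 0},{"dp": [5,0,0],"spin": 0,"grip": 0}]'

```text
time: 7.35
eef_pos: [0.5964, 0.0102, 0.1178]
tool_rot: [-2.249, 1.57, 2.606]
contact_force: [-6.8, 1.5, 9.2]
gripper_width: -0.002
```

```bash
python3 - <<'E'
from h import *; from bench import r
s=r.get_state()
a=lambda y,z:loc(C0,CY,[0,y,z])
go(s,a(.01,.118),a(.01,.26),[*S0[:2],.27],yaw=-63.1)
E
```

```text
pos [0.5964 0.0102 0.1178] xdir [-0.001  0.001 -1.   ] ty 8.2 j [-0.19  0.32  1.64  0.    1.18 -0.33] F [-6.8  1.5  9.2] w -0.2 t 7.35
spin 1.244
dp [-0.2 -1.8 -0.5]
dp [-142.2   -1.9   -0.6]
dp [-152.3 -116.9  349. ]
```

Emit:
play_rows --motion '[{"dp": [-40,0,0],"spin": 0,"grip": 60},{"dp": [-90,0,0],"spin": 0,"grip": 60},{"dp": [-140,-10,30],"spin": 0,"grip": 60},{"dp": [-155,-25,75],"spin": 0.14,"grip": 60},{"dp": [-155,-40,120],"spin": 0.28,"grip": 60},{"dp": [-155,-55,165],"spin": 0.42,"grip": 60},{"dp": [-155,-70,210],"spin": 0.56,"grip": 60},{"dp": [-155,-85,255],"spin": 0.7,"grip": 60}]'

```text
time: 8.15
eef_pos: [0.5483, -0.2567, 0.2717]
tool_rot: [1.662, 1.57, -0.472]
contact_force: [0.7, 0.1, -0.5]
gripper_width: 0.703
```

```bash
python3 - <<'E'
from h import *; from bench import r
s=r.get_state()
go(s,[*S0[:2],.27],[*S0[:2],.133],yaw=-63.1)
im,d=r.get_image("side");p=cloud(d,r.calibration("side")).reshape(-1,3)
q=R.from_euler('z',-CY).apply(p-C0)
for y in range(-75,85,10):
    m=(abs(q[:,0])<.08)&(abs(q[:,1]-y/1000)<.005)&(q[:,2]>.05)&(q[:,2]<.2); print(y,m.sum(),np.median(q[m][:,2]).round(4))
E
```

```text
pos [ 0.5483 -0.2567  0.2717] xdir [ 0.001 -0.    -1.   ] ty -32.3 j [-0.64  0.21  1.46  0.    1.47 -0.07] F [ 0.7  0.1 -0.5] w 60.0 t 8.15
spin 0.538
dp [ 1.7 35.9 90. ]
dp [138.7  35.8  90.1]
-75 76 0.113
-65 138 0.1137
-55 133 0.1138
-45 160 0.1136
-35 140 0.1137
-25 157 0.1138
-15 136 0.114
-5 94 0.1174
5 154 0.1178
15 180 0.1177
25 160 0.1177
35 168 0.1178
45 179 0.1178
55 174 0.1176
65 190 0.1179
75 1497 0.0866
```

Both flaps are flat (113.7 and 117.8 mm). Next is the dispenser.

Emit:
play_rows --motion '[{"dp": [0,13,30],"spin": 0.14,"grip": 60},{"dp": [0,26,60],"spin": 0.28,"grip": 60},{"dp": [0,36,90],"spin": 0.42,"grip": 60},{"dp": [0,36,90],"spin": 0.538,"grip": 60},{"dp": [0,36,90],"spin": 0.538,"grip": 60},{"dp": [0,36,90],"spin": 0.538,"grip": 60}]'

```text
time: 8.8
eef_pos: [0.5319, -0.3498, 0.2713]
tool_rot: [-2.63, 1.571, 0.991]
contact_force: [1.6, 0.8, -0.2]
gripper_width: 0.698
```

```bash
python3 - <<'E'
from h import *; from bench import r
s=r.get_state()
go(s,[*S0[:2],.27],[*S0[:2],.133],yaw=-63.1)
c=r.calibration("wrist");im,d=r.get_image("wrist");cv2.imwrite("pics/w1.png",im[:,:,::-1]);p=cloud(d,c)
m=(abs(p[...,0]-.5305)<.06)&(abs(p[...,1]+.352)<.06)
for a,b in((.179,.195),(.068,.08)):
    q=p[m&(p[...,2]>a)&(p[...,2]<b)]
    if len(q)>20: print(len(q),cv2.minAreaRect(q[:,:2].astype(np.float32)),q[:,2].max())
E
```

```text
pos [ 0.5319 -0.3498  0.2713] xdir [ 0.  0. -1.] ty -62.6 j [-0.77  0.29  1.36  0.    1.49  0.32] F [ 1.6  0.8 -0.2] w 59.6 t 8.8
spin 0.009
dp [1.3 1.3 2.2]
dp [138.3   1.3   2.3]
1281 ((0.5307875871658325, -0.3536857068538666), (0.027145972475409508, 0.02146734669804573), 28.37015151977539) 0.18586663138753637
1791 ((0.5296254754066467, -0.35504958033561707), (0.07992902398109436, 0.04706224799156189), 27.48641586303711) 0.07998775473077607
```

View pics/w1.png

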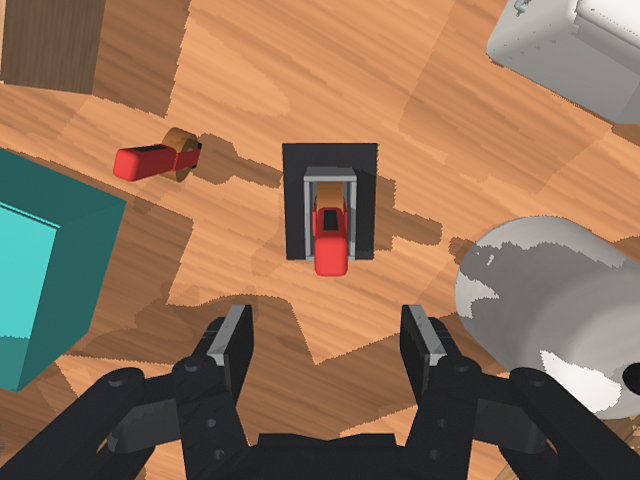

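The wrist view shows the handle top at (330,255), centred between the fingers with the stand aligned. I descend and grip.

Emit:
play_rows --motion '[{"dp": [40,2,3],"spin": 0,"grip": 60},{"dp": [80,2,3],"spin": 0,"grip": 60},{"dp": [115,2,3],"spin": 0,"grip": 60},{"dp": [138,2,3],"spin": 0,"grip": 60},{"dp": [138,2,3],"spin": 0,"grip": 60},{"dp": [138,2,3],"spin": 0,"grip": 10},{"dp": [138,2,3],"spin": 0,"grip": 10},{"dp": [138,2,3],"spin": 0,"grip": 10}]' --squeeze 30

```text
time: 9.65
eef_pos: [0.531, -0.3543, 0.1359]
tool_rot: [1.956, 1.567, -0.71]
contact_force: [0.2, 0.7, 6.6]
gripper_width: 0.255
```

Emit:
play_rows --motion '[{"dp": [0,0,0],"spin": 0,"grip": 10},{"dp": [0,0,0],"spin": 0,"grip": 10},{"dp": [0,0,0],"spin": 0,"grip": 10},{"dp": [0,0,0],"spin": 0,"grip": 10},{"dp": [0,0,0],"spin": 0,"grip": 10}]'

```text
time: 10.15
eef_pos: [0.531, -0.3544, 0.1359]
tool_rot: [2.007, 1.567, -0.66]
contact_force: [-0.1, 1.7, 5.8]
gripper_width: 0.254
```

Emit:
play_rows --motion '[{"dp": [-10,0,0],"spin": 0,"grip": 10},{"dp": [-25,0,0],"spin": 0,"grip": 10},{"dp": [-40,0,0],"spin": 0,"grip": 10},{"dp": [-52,0,0],"spin": 0,"grip": 10},{"dp": [-60,0,0],"spin": 0,"grip": 10},{"dp": [-60,0,0],"spin": 0,"grip": 10},{"dp": [-60,0,0],"spin": 0,"grip": 10}]'

```text
time: 10.85
eef_pos: [0.5297, -0.3535, 0.1931]
tool_rot: [-1.184, 1.57, 2.432]
contact_force: [1.0, 0.8, -1.9]
gripper_width: 0.252
```

```bash
cat > look.py <<'E'
from h import *; from bench import r; import sys
s=r.get_state();go(s)
im,d=r.get_image(sys.argv[2]);c=r.calibration(sys.argv[2])
g=R.from_matrix(R.from_euler('xyz',c['orientation']).as_matrix()).inv().apply(s['eef_pos']-c['origin'])
u,v=int(c['fx']*g[0]/g[2]+c['cx']),int(c['fy']*g[1]/g[2]+c['cy']);a,b=max(0,v-90),max(0,u-120)
cv2.imwrite(sys.argv[1],cv2.resize(im[a:a+180,b:b+240,::-1],None,fx=2.5,fy=2.5)) 
E
python3 look.py pics/l1.png scene
```

```text
pos [ 0.5297 -0.3535  0.1931] xdir [-0.  0. -1.] ty -62.8 j [-0.78  0.34  1.45 -0.    1.35  0.32] F [ 1.   0.8 -1.9] w 21.5 t 10.85
```

View pics/l1.png

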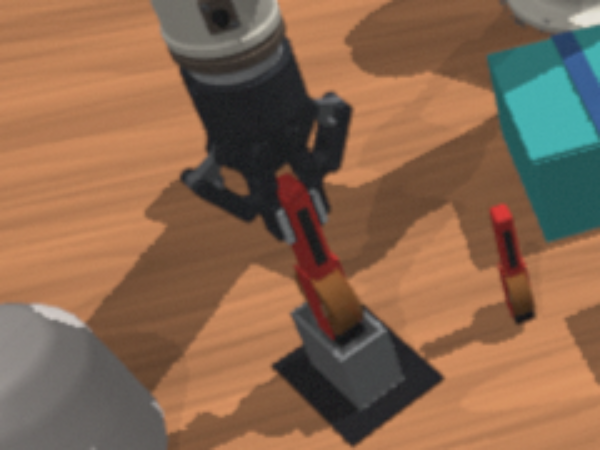

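The dispenser hangs with its nose still just inside the pocket. I now pivot it in the grip by drawing the handle robotward, so the pocket's near wall holds the nose.

Emit:
play_rows --motion '[{"dp": [0,0,10],"spin": 0,"grip": 10},{"dp": [0,0,20],"spin": 0,"grip": 10},{"dp": [-1,0,30],"spin": 0,"grip": 10},{"dp": [-1,0,40],"spin": 0,"grip": 10},{"dp": [0,0,50],"spin": 0,"grip": 10},{"dp": [1,0,58],"spin": 0,"grip": 10},{"dp": [3,0,66],"spin": 0,"grip": 10},{"dp": [5,0,74],"spin": 0,"grip": 10}]'

```text
time: 11.7
eef_pos: [0.4636, -0.3879, 0.1885]
tool_rot: [1.882, 1.57, -0.784]
contact_force: [1.8, 1.5, -0.8]
gripper_width: 0.255
```

```bash
python3 look.py pics/l2.png side
```

```text
pos [ 0.4636 -0.3879  0.1885] xdir [ 0.001 -0.001 -1.   ] ty -62.8 j [-0.9   0.27  1.56  0.    1.32  0.2 ] F [ 1.8  1.5 -0.8] w 21.8 t 11.7
```

View pics/l2.png

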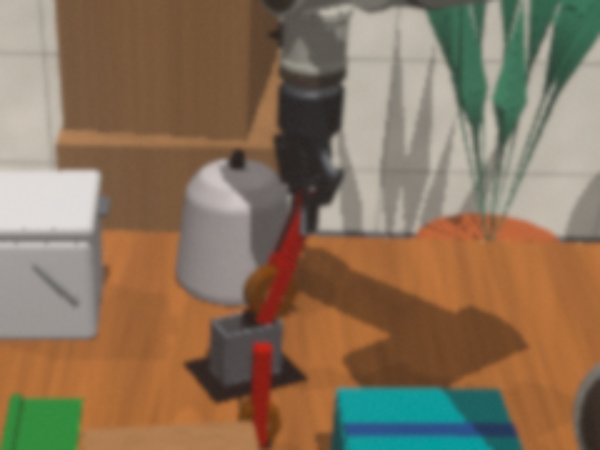

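The dispenser is pivoting as planned: about 25° of lean with the nose in the pocket at (250,318). I continue.

Emit:
play_rows --motion '[{"dp": [3,0,8],"spin": 0,"grip": 10},{"dp": [6,0,16],"spin": 0,"grip": 10},{"dp": [10,0,24],"spin": 0,"grip": 10},{"dp": [15,0,32],"spin": 0,"grip": 10},{"dp": [20,0,40],"spin": 0,"grip": 10},{"dp": [25,0,47],"spin": 0,"grip": 10},{"dp": [27,0,50],"spin": 0,"grip": 10},{"dp": [27,0,50],"spin": 0,"grip": 10}]'

```text
time: 12.55
eef_pos: [0.4189, -0.4106, 0.1609]
tool_rot: [-0.37, 1.57, -3.037]
contact_force: [1.2, -0.4, -1.3]
gripper_width: 0.254
```

Emit:
play_rows --motion '[{"dp": [0,0,0],"spin": 0,"grip": 5},{"dp": [0,0,0],"spin": 0,"grip": 5},{"dp": [0,0,0],"spin": 0,"grip": 5}]' --squeeze 110

```text
time: 12.85
eef_pos: [0.4193, -0.4105, 0.1614]
tool_rot: [0.012, 1.57, -2.654]
contact_force: [-0.7, -1.0, -0.5]
gripper_width: 0.247
```

```bash
cat > tilt.py <<'E'
from h import *; from bench import r; import sys
s=r.get_state();go(s)
for n in ("side","scene"):
    im,d=r.get_image(n);p=cloud(d,r.calibration(n)).reshape(-1,3)
    hsv=cv2.cvtColor(im,cv2.COLOR_RGB2HSV).reshape(-1,3).astype(int)
    q=p[((hsv[:,0]<6)|(hsv[:,0]>174))&(hsv[:,1]>140)&(hsv[:,2]>50)&(d.ravel()>0)]
    q=q[np.linalg.norm(q-s['eef_pos'],axis=1)<.15]
    if len(q)<20: print(n,'few',len(q));continue
    c=np.median(q,0);v=np.linalg.svd(q-q.mean(0),full_matrices=False)[2][0];v*=np.sign(v[2])
    print(n,len(q),'mid',c.round(4),'axis',v.round(3),'tilt',np.degrees(np.arccos(v[2])).round(1),'lean yaw',np.degrees(np.arctan2(-v[1],-v[0])).round(1),'top',q[q[:,2].argmax()].round(3),'zmin',q[:,2].min().round(3))
E
python3 tilt.py
```

```text
pos [ 0.4193 -0.4105  0.1614] xdir [-0.001 -0.001 -1.   ] ty -62.8 j [-0.98  0.25  1.63 -0.    1.26  0.12] F [-0.7 -1.  -0.5] w 21.1 t 12.85
side 320 mid [ 0.4616 -0.3773  0.1408] axis [-0.564 -0.364  0.742] tilt 42.1 lean yaw 32.8 top [ 0.427 -0.4    0.193] zmin 0.078
scene 510 mid [ 0.459  -0.3948  0.1579] axis [-0.629 -0.227  0.744] tilt 41.9 lean yaw 19.9 top [ 0.438 -0.412  0.227] zmin 0.079
```

Lean is about 42°, squeeze is raised. I lift out.

Emit:
play_rows --motion '[{"dp": [-10,0,0],"spin": 0,"grip": 5},{"dp": [-25,0,0],"spin": 0,"grip": 5},{"dp": [-45,0,0],"spin": 0,"grip": 5},{"dp": [-65,0,0],"spin": 0,"grip": 5},{"dp": [-85,0,0],"spin": 0,"grip": 5},{"dp": [-105,0,0],"spin": 0,"grip": 5},{"dp": [-115,0,0],"spin": 0,"grip": 5},{"dp": [-115,0,0],"spin": 0,"grip": 5}]' --squeeze 110

```text
time: 13.75
eef_pos: [0.4202, -0.4111, 0.279]
tool_rot: [1.704, 1.566, -0.962]
contact_force: [0.5, 0.2, -2.2]
gripper_width: 0.244
```

```bash
python3 tilt.py; python3 - <<'E'
from h import *; from bench import r
s=r.get_state()
L=.149;t=np.radians(44)
seam=loc(C0,CY,[0,-.005,.118])
for h in(.10,.055):
    nose=seam+[0,0,h]
    grip=nose+loc(np.zeros(3),CY,[-L*np.sin(t),0,L*np.cos(t)])
    print(grip-[0,0,.019]);go(s,grip-[0,0,.019],yaw=-81.9)
E
python3 look.py pics/l3.png side
```

```text
pos [ 0.4202 -0.4111  0.279 ] xdir [ 0.003 -0.004 -1.   ] ty -62.8 j [-0.98  0.16  1.5   0.    1.48  0.12] F [ 0.5  0.2 -2.2] w 20.8 t 13.75
side 338 mid [ 0.4643 -0.3764  0.2569] axis [-0.564 -0.357  0.745] tilt 41.9 lean yaw 32.3 top [ 0.43  -0.401  0.309] zmin 0.192
scene 626 mid [ 0.4612 -0.3949  0.2721] axis [-0.624 -0.222  0.749] tilt 41.5 lean yaw 19.6 top [ 0.439 -0.412  0.34 ] zmin 0.196
[ 0.494233   -0.01903397  0.30618163]
pos [ 0.4194 -0.41    0.2759] xdir [-0.     0.001 -1.   ] ty -62.8 j [-0.98  0.16  1.5  -0.    1.48  0.12] F [-0.3  0.2 -3.6] w 21.1 t 13.85
spin 0.334
dp [ -30.1 -313.5 -245.3]
[ 0.494233   -0.01903397  0.26118163]
pos [ 0.4194 -0.41    0.2759] xdir [-0.     0.001 -1.   ] ty -62.8 j [-0.98  0.16  1.5  -0.    1.48  0.12] F [-0.3  0.2 -3.6] w 21.1 t 13.85
spin 0.334
dp [  14.9 -313.5 -245.3]
pos [ 0.4194 -0.41    0.2759] xdir [-0.     0.001 -1.   ] ty -62.8 j [-0.98  0.16  1.5  -0.    1.48  0.12] F [-0.3  0.2 -3.6] w 21.1 t 13.85
```

View pics/l3.png

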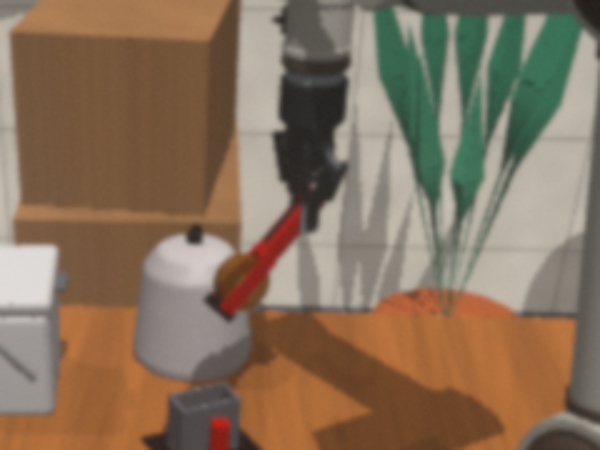

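The dispenser is held at about 43°, clear of the stand, with its nose at (222,305) in the crop. I carry it to the seam.

Emit:
play_rows --motion '[{"dp": [-10,-20,-15],"spin": 0.02,"grip": 5},{"dp": [-20,-45,-35],"spin": 0.05,"grip": 5},{"dp": [-30,-73,-57],"spin": 0.09,"grip": 5},{"dp": [-30,-101,-79],"spin": 0.13,"grip": 5},{"dp": [-30,-129,-101],"spin": 0.17,"grip": 5},{"dp": [-30,-157,-123],"spin": 0.21,"grip": 5},{"dp": [-30,-185,-145],"spin": 0.25,"grip": 5},{"dp": [-30,-213,-167],"spin": 0.28,"grip": 5}]'

```text
time: 14.7
eef_pos: [0.4702, -0.1427, 0.3049]
tool_rot: [-0.785, 1.568, 2.55]
contact_force: [0.2, 0.5, -1.8]
gripper_width: 0.243
```

```bash
python3 tilt.py; python3 - <<'E'
from h import *; from bench import r
s=r.get_state()
go(s,[.494,-.019,.306],[.494,-.019,.261],yaw=-81.9)
E
```

```text
pos [ 0.4702 -0.1427  0.3049] xdir [-0.002  0.001 -1.   ] ty -78.9 j [-0.54 -0.1   1.72  0.    1.53  0.84] F [ 0.2  0.5 -1.8] w 20.7 t 14.7
side 495 mid [ 0.5179 -0.1212  0.2832] axis [-0.643 -0.176  0.745] tilt 41.8 lean yaw 15.3 top [ 0.452 -0.099  0.357] zmin 0.22
scene 556 mid [ 0.5153 -0.1352  0.3002] axis [-0.671 -0.047  0.74 ] tilt 42.2 lean yaw 4.0 top [ 0.489 -0.145  0.367] zmin 0.224
pos [ 0.4706 -0.1406  0.3051] xdir [-0.002  0.003 -1.   ] ty -78.6 j [-0.54 -0.1   1.72  0.    1.53  0.83] F [-0.3  0.4 -2.2] w 20.9 t 14.8
spin 0.058
dp [  -0.6 -114.5  -47. ]
dp [  44.4 -114.4  -47. ]
```

Emit:
play_rows --motion '[{"dp": [0,-20,-8],"spin": 0.02,"grip": 5},{"dp": [0,-45,-18],"spin": 0.04,"grip": 5},{"dp": [0,-70,-29],"spin": 0.06,"grip": 5},{"dp": [0,-95,-39],"spin": 0.06,"grip": 5},{"dp": [8,-112,-46],"spin": 0.06,"grip": 5},{"dp": [20,-115,-47],"spin": 0.06,"grip": 5},{"dp": [32,-115,-47],"spin": 0.06,"grip": 5},{"dp": [40,-115,-47],"spin": 0.06,"grip": 5}]'

```text
time: 15.6
eef_pos: [0.4936, -0.0234, 0.264]
tool_rot: [-0.234, 1.568, 3.041]
contact_force: [0.1, -0.2, -2.6]
gripper_width: 0.245
```

Emit:
play_rows --motion '[{"dp": [0,0,0],"spin": 0,"grip": 5},{"dp": [0,0,0],"spin": 0,"grip": 5},{"dp": [0,0,0],"spin": 0,"grip": 5}]'

```text
time: 15.9
eef_pos: [0.4948, -0.0232, 0.2669]
tool_rot: [2.635, 1.57, -0.372]
contact_force: [-0.0, -0.3, -0.3]
gripper_width: 0.24
```

```bash
python3 tilt.py; python3 - <<'E'
from h import *; from bench import r
go(r.get_state(),[.494,-.019,.261],yaw=-81.9)
for n in("side","scene"):
    im,d=r.get_image(n);p=cloud(d,r.calibration(n));q=R.from_euler('z',-CY).apply(p.reshape(-1,3)-loc(C0,CY,[0,-.005,.118]))
    hsv=cv2.cvtColor(im,cv2.COLOR_RGB2HSV).reshape(-1,3).astype(int)
    red=((hsv[:,0]<6)|(hsv[:,0]>174))&(hsv[:,1]>140)&(hsv[:,2]>50)
    near=(abs(q[:,1])<.05)&(abs(q[:,0])<.25)
    dk=near&(hsv[:,2]<60)&(abs(q[:,0])<.07)&(q[:,2]>.015)&(q[:,2]<.11)
    for t,m in(('red',near&red&(q[:,2]>0)),('dark nose',dk)):
        if m.sum()>5:print(n,t,m.sum(),q[m].min(0).round(3),q[m].max(0).round(3),np.median(q[m],0).round(3))
    m=near&(abs(q[:,0])<.08)&(q[:,2]<.01); 
    for y in(-.06,-.03,-.012,.01,.04,.07):
        k=(abs(q[:,0])<.08)&(abs(q[:,1]-y)<.006)&(abs(q[:,2])<.03)
        print(n,'flap z',y,k.sum(),np.median(q[k][:,2]).round(4) if k.sum() else '')
    cv2.imwrite(f"pics/f_{n}.png",cv2.resize(im[140:340,200:440,::-1],None,fx=2.5,fy=2.5))
E
```

```text
pos [ 0.4948 -0.0232  0.2669] xdir [ 0.001 -0.    -1.   ] ty -82.3 j [-0.29 -0.08  1.77 -0.    1.45  1.15] F [-0.  -0.3 -0.3] w 20.5 t 15.9
side 580 mid [ 0.5423 -0.0039  0.247 ] axis [-0.667 -0.125  0.734] tilt 42.7 lean yaw 10.6 top [0.478 0.024 0.327] zmin 0.177
scene 551 mid [ 0.541  -0.0249  0.2598] axis [-0.658  0.01   0.753] tilt 41.1 lean yaw -0.9 top [ 0.513 -0.031  0.333] zmin 0.185
pos [ 0.4949 -0.0229  0.267 ] xdir [ 0.001 -0.    -1.   ] ty -82.3 j [-0.29 -0.08  1.77  0.    1.45  1.15] F [ 0.6  0.4 -1.6] w 20.6 t 16.0
spin -0.007
dp [ 6.  -4.   0.4]
side red 574 [-0.124 -0.019  0.06 ] [0.01  0.046 0.212] [-0.054  0.009  0.128]
side dark nose 19 [ 0.007 -0.002  0.076] [0.014 0.012 0.086] [0.011 0.005 0.082]
side flap z -0.06 157 -0.0043
side flap z -0.03 183 -0.0041
side flap z -0.012 166 -0.0042
side flap z 0.01 197 -0.0
side flap z 0.04 203 -0.0002
side flap z 0.07 239 -0.0003
scene red 553 [-0.111 -0.021  0.066] [0.01  0.01  0.217] [-0.059 -0.012  0.142]
scene dark nose 81 [-0.005 -0.018  0.056] [0.02  0.006 0.085] [ 0.013 -0.008  0.08 ]
scene flap z -0.06 304 -0.0046
scene flap z -0.03 297 -0.0045
scene flap z -0.012 287 -0.0045
scene flap z 0.01 259 -0.0003
scene flap z 0.04 228 -0.0005
scene flap z 0.07 268 -0.0005
```

View pics/f_side.png

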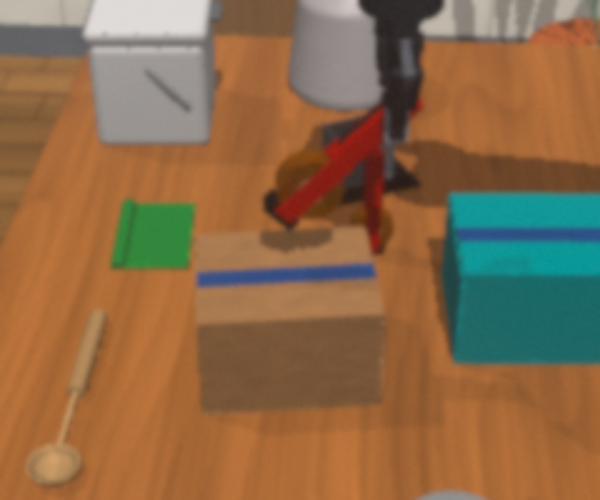

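View pics/f_scene.png

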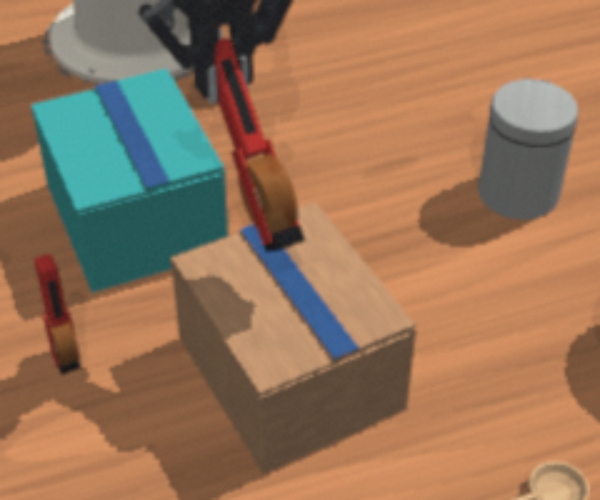

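All within limits, so I hand in.

```bash
python3 -c "
from bench import r
print(r.finish_job())
s=r.get_state();print(s['eef_pos'],s['gripper_width'],s['contact_force'])"
```

```text
the job is handed in; nothing more can be done
None
the job is handed in; nothing more can be done
```

I folded the plain flap flat first, then the blue-edged flap over it. I then drew the dispenser up, leaned it back by pivoting it in the grip against the stand's pocket wall, and carried it over the seam. The job was handed in at about 16 s, within the 61 s limit, and gave no verdict.

**Flaps:** depth put the plain flap's top face at about 113.7 mm and the blue flap's at about 117.8 mm, against 114 and 118 mm for flat. After the plain flap went down, the blue one was still standing open.

**Dispenser:**

| Check | Measured | Allowed |
|---|---|---|
| Nose along seam | about 5–10 mm from the middle | within 50 mm |
| Nose across seam | within about 10 mm | within 25 mm |
| Nose above seam | about 60–70 mm | 15–100 mm |
| Lean from upright | about 42° | 30–60° |
| Handle end robotward of the seam's middle | about 115 mm | 30 mm or more |

- **Grip:** it was held at 110 N squeeze with a 20.6 mm opening, and the pictures showed it clear of both carton and stand.
- **Disagreement between cameras:** the two cameras gave lean directions of about 11° and -1°, against 8° for the seam. Each sees only one side of the handle; the tool itself is aligned with the seam to within 0.5°.
- **Bystanders:** nothing came near them. The canister, spoon and scraper appear undisturbed in the last pictures; the bowl was out of frame in those crops, so I did not check it at the end.

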